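Find and press the hidden cover release of a label printer

ROBOT

A 6-joint arm with a two-finger parallel gripper is mounted at the origin on the work surface. World frame = base frame: x ahead of the robot, y to its left, z up, the work surface at z = 0. Lengths are in mm, angles in rad, forces in N, time in s.
With the tool pointing down it reaches from about 400 to 925 mm from the base axis. Payload 12.5 kg.
Tool frame: the origin (TCP) lies at the very end of the fingers, on their centre line; the grasp point (between the pads) lies env.hold_point_z behind it (env.hold_point_z is the distance from the TCP to the grasp point, in mm); y points along the fingers, z is the direction in which the jaws open and shut, and the axes are right-handed (so a half turn about y gives the same grasp; the last joint's range is limited). The gripper opens to 95 mm and grips with 3 to 60 N. Pads are 20 mm wide; open, the fingers measure 119 mm over their backs; the gripper's body (75 mm by 180 mm) begins 59 mm behind the grasp point.
Start: joints at [1.045, 0.491, 1.559, -0, 1.092, -0.106], TCP at [254.722, 570.757, 214.661] pointing down, gripper open.
Joint ranges: [-3.1, 3.1], [-0.84, 2.19], [0.05, 2.79], [-1.13, 4.28], [0.06, 2.93], [-2.69, 2.69]. Speed limits (rad/s): [2.22, 2.22, 2.79, 3.14, 3.14, 3.14].

INTERFACE

Orientations are given as [roll, pitch, yaw] about the fixed x, y, z axes, in that order (R = Rz(yaw) Ry(pitch) Rx(roll)).
In Python, from cell import env gives the robot as it stands.
- The arm moves only by the shell command python3 -m inch 'ROWS'. ROWS is JSON, one flat list of numbers, 7 for each row, row after row: the shift along the tool's x, y, z in m, then the turn, a rotation vector about the tool's x, y, z in degrees, then the closure, from -1 (fully open) to 1 (shut). In form: [tx, ty, tz, ax, ay, az, hand, tx, ty, tz, ax, ay, az, hand, ...]. A call has 1 to 10 rows; each row shifts and turns the commanded pose from where the row before left it, along the tool's axes as they then stand; what a row does not reach is not made up. A row lasts 1/10 s, in which the tool goes at most 50 mm and 8.59 degrees, less where a joint would pass 70% of its speed; a pose out of reach is approached as far as the arm can. A call is refused whole if a number of a shift passes 0.05 or a number of a turn 8.59, either way. A call with a gripper value outside its range is refused whole. The fingers move at their own pace and stop on an object; the grip force is fixed at half the most. Time passes only in rows, so rows that do not move let the fingers close. It gives the time, the measured TCP pose, the force and the opening at its end, in the units of the state.
- env.state(): the state, without advancing time (a new reading comes with each control period).
- env.read_camera(name): name is "scene" or "top" or "wrist"; returns a dict with "pixels" (384x512x3 uint8, blue, green, red), "depth" (384x512 float32, mm along the optical axis (not along the pixel's ray), 0 where there is no reading), "mtx" (3x3 intrinsics, pixels), "k1" (the pictures are not rectified: a ray, as slopes to the right and down, at radius r is drawn at 1 + k1 r^2 times it, then the intrinsics apply), "R" (3x3) and "t" (3): a world point X has camera coordinates R X + t. Camera axes: x right, y down, z forward; pixel columns grow to the right and rows downward; lengths in mm; the calibration is good to about 2 mm. A picture is of the moment at which its call begins.
- env.job_done(): hands the job in, once; it reports no verdict.
The state is a dict: "t": time; "joints": joint angles; "qvel": joint speeds; "tau": joint torques, N m; "eef_pos": TCP position; "tcp_rot": TCP orientation; "ft_force": force on the tool from outside, world axes, zero at the start; "moment": the same for the moment, N m; "opening": opening from 0.0 (shut) to 1.0 (fully open).
Only numpy, scipy, OpenCV 4.12 (cv2) and the standard library are available. Lean on these libraries where they do the work, as an engineer would, in place of code of your own. Each camera call takes 0.05 s, during which the arm holds its last target.

TASK

Open the roll cover of the label printer: its catch is released by one of the four identical sunk caps in the flat panel in front of the cover, and the other three are dummies that do not give. Feel along the caps with the fingertips until you find the one that gives, press it fully down so that the cover springs up, then let go of it and leave the cover standing open. Only touch and press: do not lift, carry or shift any of the loose things on and around the printer.

Things in the scene. Friction and masses are not known exactly. Their poses are not given: they have to be found in the camera images.
- printer: Light grey desktop label printer, fixed, 280 mm deep (x), 340 wide (y), 130 high. Origin: centre of its underside; front faces its -x. The front 130 mm of its top is a flat level panel; behind it the roll cover, 150 mm deep, shuts level with it. In the panel four identical 44 mm square grey caps sit in a row along y, 62 mm apart, in dark-edged 46 mm wells, their tops 2 mm below the panel.
- cap_1 (a point): Centre of the top face of the cap that is first from the left (the +y end) as seen from the robot; a point fixed to the printer, so it does not sink when the cap is pressed.
- cap_2 (a point): Centre of the top face of the cap that is second from the left; a point fixed to the printer, so it does not sink when the cap is pressed.
- cap_3 (a point): Centre of the top face of the cap that is third from the left; a point fixed to the printer, so it does not sink when the cap is pressed.
- cap_4 (a point): Centre of the top face of the cap that is last, at the right (-y) end; a point fixed to the printer, so it does not sink when the cap is pressed.
- release (a joint): One of the four caps, another each time and alike to the eye, is the release; the rest are rigid. Value: how far it is pressed down, m: 0 at rest, 0.006 fully down. It starts to move at 2 N and is fully down at 5 N; the catch lets go at about 0.004, and the cap springs back when let go.
- cover (a joint): Opening angle of the roll cover, rad: 0 shut and held by the catch. Once the catch lets go, a spring lifts it by itself within half a second to its stop at 0.35 and keeps it there.
- cover_edge (a point): Middle of the cover's front upper edge, next to the panel, 78 mm behind the row of cap centres. It rises 50 mm when the cover springs up; the cover hinges on its far (+x) edge.
- core: Empty cardboard roll core, 36 mm across, 22 mm high, standing on the left end of the printer's panel. Loose bystander; origin at the centre of its underside. Leave it alone.
- tin: Small steel tin, 32 mm across, 22 mm high, standing on the right end of the printer's panel. Loose bystander; origin at the centre of its underside. Leave it alone.
- roll_a: White label roll, 110 mm across, 50 mm high, on the table left of the printer. Loose bystander; origin at the centre of its underside. Leave it alone.
- roll_b: White label roll, 84 mm across, 80 mm high, on the table right of the printer. Loose bystander; origin at the centre of its underside. Leave it alone.
- tape: Clear tape roll, 90 mm across, 24 mm high, lying on the table before the printer. Loose bystander; origin at the centre of its underside. Leave it alone.
- carton: Small cardboard carton, 90 x 70 x 50 mm, on the table left of the printer, towards the back. Loose bystander; origin at the centre of its underside. Leave it alone.
- jar: Glass jar, 60 mm across, 80 mm high, on the table right of the printer, towards the back. Loose bystander; origin at the centre of its underside. Leave it alone.

How it is judged (in metres and radians):
On the way:
1. the release cap is pressed down (more than 4.5 mm of its 6 mm) (value of joint release above 0.0045 m).
At the end, for the whole second after the job is handed in: The roll cover stands open (more than 0.27 of its 0.35 rad), the release cap has sprung back (within 1.5 mm), and every loose thing is within 20 mm of where it stood (value of joint cover above 0.27 rad and value of joint release below 0.0015 m and distance of each of core, tin, roll_a, roll_b, tape, carton, jar from where it was at the start of the episode below 0.02 m); the robot touches nothing.
It fails at once if a loose thing was lifted, carried or shifted by more than 20 mm (distance of any of core, tin, roll_a, roll_b, tape, carton, jar from where it was at the start of the episode above 0.02 m).
It also fails if it takes over 45 s, if anything falls off the work surface, if the arm or the gripper's body presses on something with over 40 N, if the wrist force passes 120 N, or if a joint passes its speed limit or range.

## Working session

There is one attempt and no reset: what is moved stays moved. The work goes in short steps, Python scripts to look and compute and a shell command to move; the robot and the scene stay as the last step left them, time stands still between calls to the robot, and variables do not carry over. Pictures are saved under pics/ and viewed, and the job is handed in when it is done.

```bash
ls; mkdir -p pics
python3 - <<'E'
from cell import env
import cv2,numpy as np
s=env.state();print({k:np.round(v,3).tolist() for k,v in s.items()}, env.hold_point_z)
for n in("scene","top"):
    c=env.read_camera(n);cv2.imwrite(f"pics/{n}0.png",c["pixels"]);print(n,c["mtx"].tolist(),c["k1"],c["R"].tolist(),c["t"].tolist())
    np.savez(f"{n}0.npz",**c)
E
```

```text
pics
{'t': 0.0, 'joints': [1.045, 0.492, 1.559, -0.0, 1.092, -0.106], 'qvel': [0.001, -0.0, 0.002, -0.001, -0.001, 0.001], 'tau': [0.001, -61.265, -25.818, 0.069, 0.048, -0.0], 'eef_pos': [254.592, 570.523, 214.061], 'tcp_rot': [-1.572, 0.0, -0.42], 'ft_force': [0.215, -0.413, -0.125], 'moment': [0.047, 0.031, 0.037], 'opening': 0.999} 18.8
scene [[446.7922690176541, 0.0, 264.7804297698139], [0.0, 446.7922690176541, 192.5192735541834], [0.0, 0.0, 1.0]] -0.12550421567332068 [[0.8135334697163006, 0.5814834379309582, 0.006348626887042621], [0.4886739911230128, -0.6776876639885299, -0.5494880894775384], [-0.3152158372468982, 0.4501293608394846, -0.8354774290541749]] [-502.63247275825427, -209.5887860650811, 1335.3325897357424]
top [[419.1739385949656, 0.0, 252.16725109549225], [0.0, 419.1739385949656, 193.40390314803892], [0.0, 0.0, 1.0]] -0.12754579034712413 [[0.02075491095730968, -0.9997371691700413, -0.00973787713139821], [-0.9942970541823063, -0.019620925883197332, -0.10482550887963323], [0.10460689133867869, 0.011857986648589952, -0.994442952831936]] [31.448257408796735, 596.0083451080964, 1108.9868387646013]
```

View pics/top0.png

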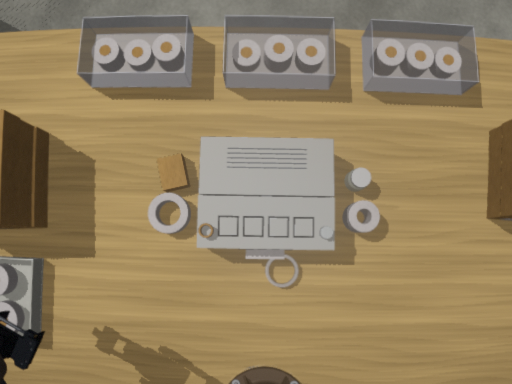

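View pics/scene0.png

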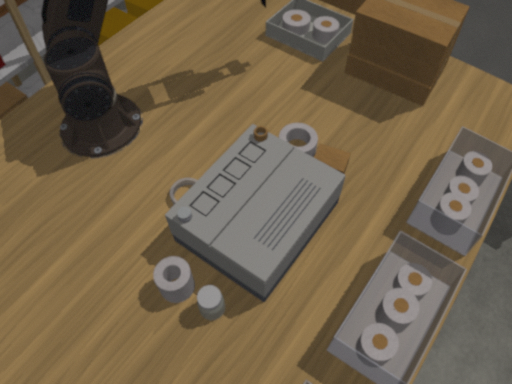

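```bash
cat > h.py <<'E'
import numpy as np,cv2
def px2w(c,u,v,z=None):
    m=c["mtx"];d=np.array([float(c["k1"]),0,0,0,0])
    n=cv2.undistortPoints(np.array([[[u,v]]],float),m,d)[0,0]
    ray=np.array([n[0],n[1],1.]);R=np.array(c["R"]);t=np.array(c["t"])
    C=-R.T@t
    if z is None: return R.T@(ray*float(np.median(c["depth"][int(v)-1:int(v)+2,int(u)-1:int(u)+2]))-t)
    w=R.T@ray; return C+w*(z-C[2])/w[2]
E
python3 - <<'E'
import cv2,numpy as np
from h import *
c=np.load("top0.npz")
cv2.imwrite("pics/topc.png",cv2.resize(c["pixels"][180:265,185:345],None,fx=5,fy=5,interpolation=cv2.INTER_CUBIC))
for p in[(228,226),(253,226),(278,227),(303.5,227),(240,240),(265,165)]:print(p,px2w(c,*p).round(1),px2w(c,*p,z=128).round(1))
E
```

```text
(228, 226) [502.8 100.4 128.9] [502.9 100.4 128. ]
(253, 226) [504.1  38.6 129.5] [504.2  38.6 128. ]
(278, 227) [502.9 -23.1 130.3] [502.9 -23.2 128. ]
(303.5, 227) [504.1 -86.1 129.6] [504.1 -86.3 128. ]
(240, 240) [469.   69.9 130. ] [469.   69.9 128. ]
(265, 165) [657.   11.7 129.9] [657.4  11.7 128. ]
```

View pics/topc.png

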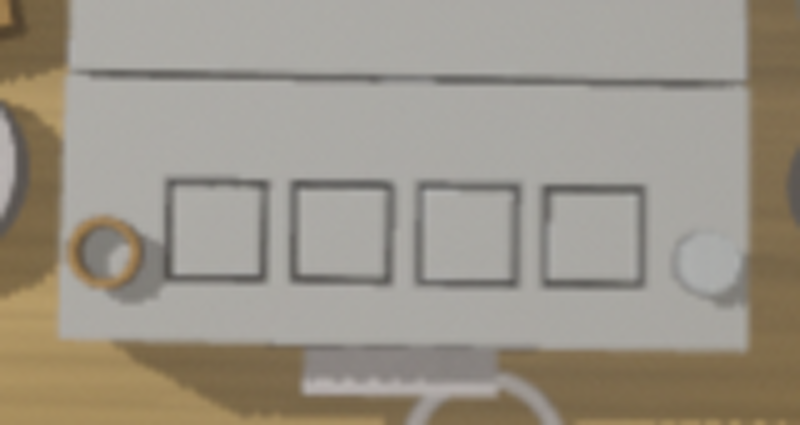

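```bash
python3 -m inch '[0,0,0,0,-8.02,0,1, 0,0,0,0,-8.02,0,1, 0,0,0,0,-8.02,0,1, 0.02,0,-0.039,0,0,0,1, 0.02,0,-0.039,0,0,0,1, 0.02,0,-0.039,0,0,0,1, 0.02,0,-0.039,0,0,0,1, 0.02,0,-0.039,0,0,0,1, 0.02,0,-0.039,0,0,0,1, 0,0,0,0,0,0,1]'
```

```text
t: 1.1
eef_pos: [376.3, 333.3, 214.6]
tcp_rot: [-1.572, 0.0, -0.004]
ft_force: [0.1, 0.9, -0.0]
opening: 0.219
```

Remaining: dx +127, dy −233, staying at height.

```bash
python3 -m inch '[0.0212,0,-0.0388,0,0,0,1, 0.0212,0,-0.0388,0,0,0,1, 0.0212,0,-0.0388,0,0,0,1, 0.0212,0,-0.0388,0,0,0,1, 0.0212,0,-0.0388,0,0,0,1, 0.0212,0,-0.0388,0,0,0,1, 0,0,0,0,0,0,1, 0,0,0,0,0,0,1, 0,0,0,0,0,0,1]'
python3 - <<'E'
from cell import env
import cv2
c=env.read_camera("wrist");s=env.read_camera("scene")
cv2.imwrite("pics/w1.png",c["pixels"]);cv2.imwrite("pics/s1.png",cv2.resize(s["pixels"][60:260,100:360],None,fx=3,fy=3))
E
```

```text
t: 2.0
eef_pos: [501.5, 104.9, 214.5]
tcp_rot: [-1.571, 0.001, 0.001]
ft_force: [-0.0, -0.8, -0.1]
opening: 0.002
```

View pics/w1.png

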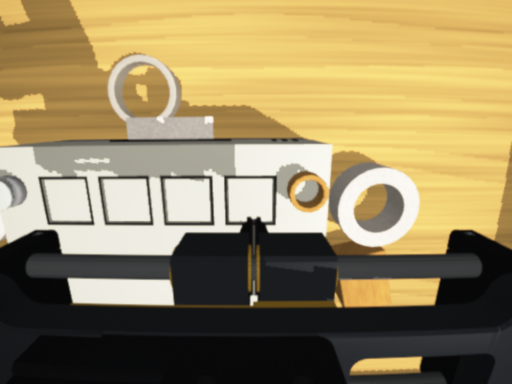

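View pics/s1.png

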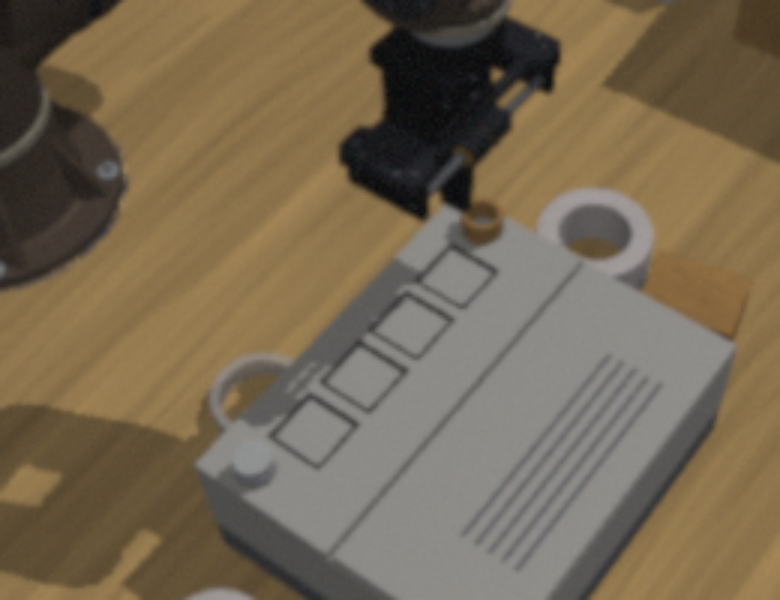

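```bash
python3 -m inch '[0.002,0.02,-0.0044,0,0,0,1, 0,0.03,0,0,0,0,1, 0,0.02,0,0,0,0,1, 0,0.008,0,0,0,0,1, 0,0,0,0,0,0,1, 0,0,0,0,0,0,1, 0,0,0,0,0,0,1]'
```

```text
t: 2.8
eef_pos: [504.4, 99.8, 137.6]
tcp_rot: [-1.571, -0.002, 0.001]
ft_force: [-0.6, -0.5, -0.2]
opening: 0.003
```

```bash
python3 -m inch '[0,0.004,0,0,0,0,1, 0,0.002,0,0,0,0,1, 0,0.001,0,0,0,0,1, 0,0,0,0,0,0,1, 0,0,0,0,0,0,1]';  python3 -m inch '[0,0.001,0,0,0,0,1, 0,0,0,0,0,0,1, 0,0,0,0,0,0,1]'; python3 -m inch '[0,0.001,0,0,0,0,1, 0,0,0,0,0,0,1, 0,0,0,0,0,0,1]'
```

```text
t: 3.3
eef_pos: [504.0, 99.6, 129.6]
tcp_rot: [-1.571, -0.0, 0.0]
ft_force: [-0.0, 0.0, -0.8]
opening: 0.003
t: 3.6
eef_pos: [504.0, 99.6, 128.6]
tcp_rot: [-1.571, -0.0, 0.0]
ft_force: [-0.5, 0.7, -0.1]
opening: 0.002
t: 3.9
eef_pos: [504.1, 99.6, 128.3]
tcp_rot: [-1.571, -0.001, 0.0]
ft_force: [-2.5, -1.0, 9.4]
opening: 0.008
```

Cap 1 is rigid (9.4 N with about 0.3 mm of movement). Lifting and moving to cap 2.

```bash
python3 -m inch '[0,-0.012,0,0,0,0,1, 0,0,-0.031,0,0,0,1, 0,0,-0.031,0,0,0,1, 0,0.008,0,0,0,0,1, 0,0,0,0,0,0,1, 0,0,0,0,0,0,1]';  python3 -m inch '[0,0.003,0,0,0,0,1, 0,0,0,0,0,0,1, 0,0,0,0,0,0,1]'; python3 -m inch '[0,0.001,0,0,0,0,1, 0,0,0,0,0,0,1, 0,0,0,0,0,0,1]'
```

```text
t: 4.5
eef_pos: [504.0, 38.1, 131.8]
tcp_rot: [-1.571, 0.0, 0.0]
ft_force: [0.7, 0.1, -0.0]
opening: 0.003
t: 4.8
eef_pos: [504.0, 38.0, 128.6]
tcp_rot: [-1.571, 0.0, 0.001]
ft_force: [-1.0, -0.8, 0.0]
opening: 0.007
t: 5.1
eef_pos: [504.1, 37.9, 128.3]
tcp_rot: [-1.57, -0.001, 0.0]
ft_force: [-2.0, 1.7, 8.9]
opening: 0.002
```

Cap 2 is rigid too. Next is cap 3.

```bash
python3 -m inch '[0,-0.012,0,0,0,0,1, 0,0,-0.031,0,0,0,1, 0,0,-0.031,0,0,0,1, 0,0.008,0,0,0,0,1, 0,0,0,0,0,0,1, 0,0,0,0,0,0,1]';  python3 -m inch '[0,0.003,0,0,0,0,1, 0,0,0,0,0,0,1, 0,0,0,0,0,0,1]'; python3 -m inch '[0,0.001,0,0,0,0,1, 0,0,0,0,0,0,1, 0,0,0,0,0,0,1]'
```

```text
t: 5.7
eef_pos: [503.9, -23.8, 131.7]
tcp_rot: [-1.571, 0.0, 0.0]
ft_force: [-0.6, -0.4, 1.1]
opening: 0.005
t: 6.0
eef_pos: [504.0, -23.9, 128.6]
tcp_rot: [-1.571, 0.0, 0.001]
ft_force: [-0.0, 0.3, -0.6]
opening: 0.008
t: 6.3
eef_pos: [504.1, -24.3, 127.7]
tcp_rot: [-1.571, -0.0, 0.0]
ft_force: [0.1, 1.7, 1.4]
opening: 0.003
```

Cap 3 goes lower under only about 1.4 N, so I'll press on.

```bash
python3 -m inch '[0,0.001,0,0,0,0,1, 0,0.001,0,0,0,0,1, 0,0,0,0,0,0,1, 0,0,0,0,0,0,1]';  python3 -m inch '[0,0.001,0,0,0,0,1, 0,0.001,0,0,0,0,1, 0,0,0,0,0,0,1, 0,0,0,0,0,0,1]'; python3 -m inch '[0,0.001,0,0,0,0,1, 0,0.0005,0,0,0,0,1, 0,0,0,0,0,0,1, 0,0,0,0,0,0,1]'
```

```text
t: 6.7
eef_pos: [504.1, -24.4, 125.6]
tcp_rot: [-1.571, -0.0, 0.0]
ft_force: [1.1, 1.9, 3.1]
opening: 0.006
t: 7.1
eef_pos: [504.0, -24.5, 123.5]
tcp_rot: [-1.571, 0.0, 0.0]
ft_force: [1.0, 0.3, 1.2]
opening: 0.006
t: 7.5
eef_pos: [504.0, -24.5, 122.3]
tcp_rot: [-1.571, -0.0, 0.0]
ft_force: [-0.1, -0.2, 5.1]
opening: 0.004
```

```bash
python3 -m inch '[0,0.0005,0,0,0,0,1, 0,0,0,0,0,0,1, 0,0,0,0,0,0,1, 0,0,0,0,0,0,1]'
python3 - <<'E'
from cell import env
import cv2
s=env.read_camera("scene");cv2.imwrite("pics/s2.png",cv2.resize(s["pixels"][60:300,100:360],None,fx=2.4,fy=2.4))
E
```

```text
t: 7.9
eef_pos: [504.0, -24.5, 122.2]
tcp_rot: [-1.571, -0.001, 0.0]
ft_force: [-2.2, 0.6, 11.2]
opening: 0.006
```

View pics/s2.png

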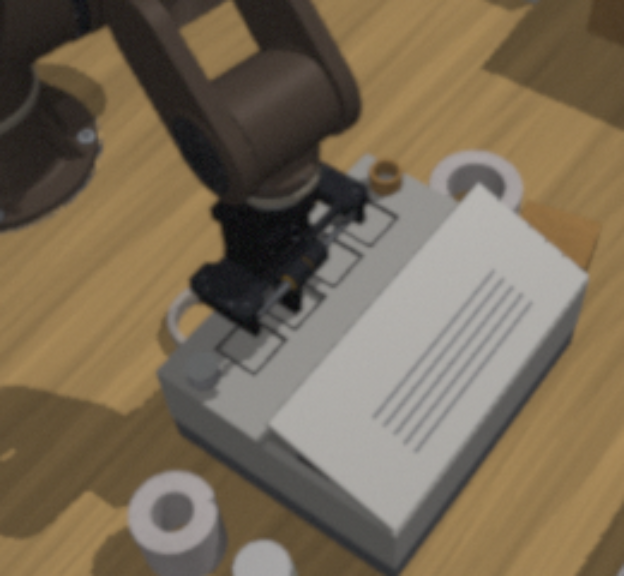

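The cap bottomed out and the cover stands open, with its front edge running from (275,430) to (480,190). Now straight up.

```bash
python3 -m inch '[0,-0.01,0,0,0,0,1, 0,-0.03,0,0,0,0,1, 0,-0.04,0,0,0,0,1, 0,-0.04,0,0,0,0,1, -0.01,-0.02,0,0,0,0,1, 0,0,0,0,0,0,1, 0,0,0,0,0,0,1, 0,0,0,0,0,0,1]'
python3 - <<'E'
from cell import env
import cv2,numpy as np
from h import *
s=env.read_camera("scene");cv2.imwrite("pics/s3.png",s["pixels"])
a=np.load("scene0.npz")
t=env.read_camera("top");cv2.imwrite("pics/t3.png",t["pixels"])
print(px2w(s,225,232),)
E
```

```text
t: 8.75
eef_pos: [493.7, -24.4, 260.5]
tcp_rot: [-1.57, 0.002, 0.0]
ft_force: [-0.3, -0.6, 0.0]
opening: 0.008
[ 608.81766303 -133.29699336  173.14216695]
```

View pics/s3.png

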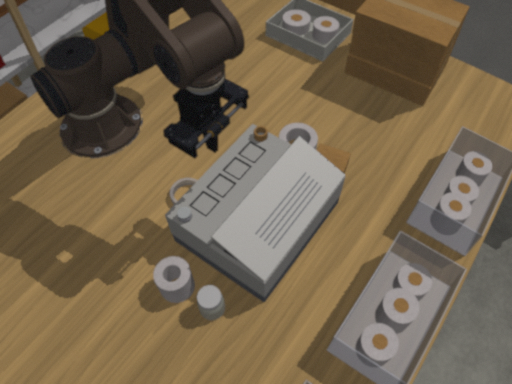

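View pics/t3.png

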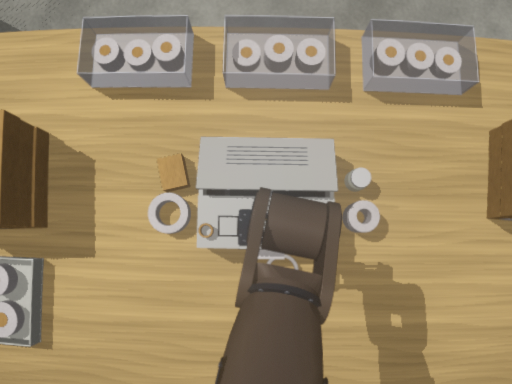

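The cover stands open, the cap has been let go, and everything loose is where it was: core (260,133), tin (183,214), rolls, jar, carton and tape.

```bash
python3 -c "
from cell import env
print(env.job_done())"
```

```text
the job is handed in; nothing more can be done
None
```

The label printer's roll cover is open, and I handed the job in at about 9 s; no verdict is reported.

- **Finding the release:** With the fingers shut, I pressed the caps from the left. Caps 1 and 2 did not give at about 9 N. Cap 3 sank about 6 mm and was fully down at about 5 N, and the force rose to 11 N once it bottomed out. Cap 4 was not tried.
- **Last checks:** After I lifted clear, both pictures showed the cover standing open. A point near its front edge measured z ≈ 173 mm, against 130 mm for the flat top before. The tool force was about zero.
- **Loose things:** They looked unmoved when I compared the pictures by eye. The arm hid the tin in the top view, so I checked it only in the scene view.
- **Not measured:** I did not measure how far cap 3 sprang back; it looked normal in the scene picture.

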